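Knock the copper buttons out of the arc-lamp drip tray

ROBOT

A 6-joint arm with a two-finger parallel gripper is mounted at the origin on the work surface. World frame = base frame: x ahead of the robot, y to its left, z up, the work surface at z = 0. Lengths are in mm, angles in rad, forces in N, time in s.
With the tool pointing down it reaches from about 350 to 775 mm from the base axis. Payload 7.3 kg.
Tool frame: the origin (TCP) lies midway between the tips of the shut fingers; the grasp point (between the pads) lies 19 mm behind it (bot.tcp_to_grasp is the distance from the TCP to the grasp point, in mm); z points along the fingers, y is the line along which they close (so a half turn about z gives the same grasp; the last joint's range is limited). The gripper opens to 92 mm and grips with 3 to 60 N. Pads are 19 mm wide; open, the fingers measure 130 mm over their backs; the gripper's body (75 mm by 190 mm) begins 47 mm behind the grasp point.
Start: joints at [-1.439, 0.342, 1.524, -0, 1.275, -0.146], TCP at [143.998, -504.885, 226.741] pointing down, gripper open.
Joint ranges: [-2.53, 2.53], [-0.77, 2.02], [0.04, 2.7], [-1, 4.14], [0.28, 2.66], [-3.11, 3.11]. Speed limits (rad/s): [2.57, 2.57, 3.14, 3.14, 3.14, 3.14].

INTERFACE

Orientations are given as [roll, pitch, yaw] about the fixed x, y, z axes, in that order (R = Rz(yaw) Ry(pitch) Rx(roll)).
In Python, from plant import bot, viewer gives the robot as it stands. The module is installed in compiled form; this text tells all that it offers.
- The arm moves only by the shell command python3 -m handwheel 'ROWS'. ROWS is text: rows parted by semicolons, each of 7 numbers parted by spaces: the shift along the tool's x, y, z scaled (see below), then the turn, a rotation vector about the tool's x, y, z scaled (see below), then the opening, from -1 (shut) to 1 (fully open), so that 0 is half open. In form: tx ty tz rx ry rz gripper; .... A call has 1 to 8 rows; each row is the pose to reach, as a shift and turn from the pose commanded when the call began, along the tool's axes at that moment, turning the shorter way round; what a row does not reach only later rows make up. The controller multiplies each number of a shift by 10 cm and each number of a turn by pi rad. A row lasts 1/12 s, in which the tool goes at most 41.7 mm and 7.16 degrees, less where a joint would pass 70% of its speed; a pose out of reach is approached as far as the arm can. A call with a number of a shift or a turn outside -1 to 1 is refused whole. A call with a gripper value outside its range is refused whole. The fingers move at their own pace and stop on an object; the grip force is fixed at half the most. Time passes only in rows, so rows that repeat a pose let the fingers close. It gives the time, the measured TCP pose, the force, the opening and the grip force at its end, in the units of the state.
- bot.get_obs(): the state, without advancing time (a new reading comes with each control period).
- viewer.capture(name): name is "scene" or "top" or "wrist"; returns a dict with "frame" (420x560x3 uint8, red, green, blue), "fov_y" (degrees; the focal length in pixels is half the picture's height over the tangent of half this angle, whatever the lens; pixels are square), "cx", "cy" (the principal point, pixels), "T" (4x4, takes a point from camera to world coordinates). Camera axes: x right, y down, z forward; pixel columns grow to the right and rows downward; lengths in mm; the calibration is good to about 2 mm. A picture is of the moment at which its call begins. There is no depth.
- bot.close_job(): hands the job in; it is judged then, once.
Trained networks look in a picture, given as the dict that the camera call returned (one of the last four; its "shot" number tells which), for a name from the list of things; names that differ only in an ending like _2 or _b are one class to them, and where a whole thing is asked for, a point or a joint stands for the part that bears it (a point fixed in the world has none). Each returns a list of dicts, best first, with "score" (0 to 1); they miss things now and then, are a little off and sometimes report something else, mostly with a low value. They report only what shows in the picture. A call takes as long as a camera call. They do not tell look-alikes from the thing itself.
- viewer.recognise(target, picture): "centre" ([column, row] in pixels, amid what is visible of it).
- viewer.cut_out(target, picture): "pixels" (420x560 bool, what is visible of it) and "centre" ([column, row] in pixels, amid what is visible of it).
The state is a dict: "time": time; "joint_positions": joint angles; "dq": joint speeds; "tau": joint torques, N m; "tool_pos": TCP position; "tcp_rot": TCP orientation; "contact_force": force on the tool from outside, world axes, zero at the start; "moment": the same for the moment, N m; "grip_width": finger opening in mm; "finger_force": force on a finger pad.
Only numpy, scipy, OpenCV 4.12 (cv2) and the standard library are available. Lean on these libraries where they do the work, as an engineer would, in place of code of your own. Each camera call takes 0.05 s, during which the arm holds its last target. There are 200 camera calls.

TASK

Two copper drip buttons are stuck in the cups of one of the two hinged brass drip trays. Swing that tray by its black handle up and over, well beyond upright, and let it fall freely so that it raps down upside down on its rails and both buttons drop out into the pan beneath; leave it lying turned over. Leave the other, empty tray shut.

Things in the scene. Friction and masses are not known exactly. Their poses are not given: they have to be found in the camera images.
- drip_tray: Loaded brass tray, 0.45 kg, shut (cups up) at start; block x -95 to -18, y +-55, z -31 to 0 (rim) mm. Origin mid-hinge, 55 above the table; y = hinge axis, x away from handle, z up when shut. Handle: black roller 28 long along y, dia 18, centre (-140,0,-12), neck 10 wide. Hinge is free, turns 180 deg about y: handle goes up and over, rim ends on rails 55 above the table. From 15 deg past upright it falls by itself.
- button_1: Copper disc, 32 mm diameter (edges bevelled to 20), 18 high, 0.1 kg, origin at centre of underside, z its axis. Starts in the loaded tray's +y cup (26 mm off its middle; cup 34 square, 23 deep), top 5 mm below the rim, held in by two small spring balls in the cup walls: it stays in as the tray turns over and may stay in if laid down gently; it drops out when the tray falls freely from past upright onto its rails.
- button_2: The same copper disc in the tray's -y cup, held likewise. Beyond the hinge, between the two rails under the turned-over tray, lies the fixed pan for both discs: white floor 8 mm above the table, 20 to 108 mm past the hinge axis, 47 mm to either side of the middle, with low lips at its two ends (tops 20 mm above the table).
- spare_tray (a joint): Hinge angle of the other tray, a lookalike with empty cups on its own stand beside the loaded one: 0 shut (cups up), grows to 3.14 as it is swung over. To be left alone.
Mind the look-alikes: they are no part of the job. What is shaped like the button_2 but green or purple is not meant.

How it is judged:
By the outcome, as a careful person would: the job done as asked, in the order asked, and still so for the second after the job is handed in, with the robot touching nothing.
It also fails if it takes over 38 s, if anything falls off the work surface, if the arm or the gripper's body presses on something with over 40 N, if the wrist force passes 120 N, or if a joint passes its speed limit or range.

## Working session

There is one attempt and no reset: what is moved stays moved. The work goes in short steps, Python scripts to look and compute and a shell command to move; the robot and the scene stay as the last step left them, time stands still between calls to the robot, and variables do not carry over. Pictures are saved under pics/ and viewed, at most 10 in all, crops included, and the job is handed in when it is done.

```bash
mkdir -p pics
python3 - <<'E'
from plant import bot, viewer
import cv2, numpy as np, pickle
o=bot.get_obs(); print(o)
ims=[]
for n in ("scene","top"):
    p=viewer.capture(n); ims.append(p); cv2.imwrite(f"pics/{n}0.png",p["frame"][:,:,::-1])
    for t in ("drip_tray","button_1","spare_tray"):
        print(n,t,[(np.round(d["centre"]),round(d["score"],2)) for d in viewer.recognise(t,p)])
    print(p["fov_y"],p["cx"],p["cy"],np.round(p["T"],3).tolist())
pickle.dump(ims,open("ims.pkl","wb"))
E
```

```text
{'time': 0.0, 'joint_positions': array([-1.43900755e+00,  3.42710124e-01,  1.52505720e+00,  1.25630799e-05,
        1.27540059e+00, -1.45982086e-01]), 'dq': array([-1.97760658e-05,  5.91365121e-04,  3.86995627e-04, -2.66321187e-04,
        1.99205178e-03, -6.12967617e-04]), 'tau': array([-1.46079372e-03, -4.31244493e+01, -2.44222391e+01,  7.15115061e-02,
        5.58469445e-02, -1.30600365e-04]), 'tool_pos': array([ 143.93915568, -504.43919064,  226.03748613]), 'tcp_rot': array([-3.14003590e+00, -2.41028554e-04,  2.77767010e-01]), 'contact_force': array([ 0.12130013,  0.98507311, -0.4400828 ]), 'moment': array([-0.04354364, -0.07696646, -0.03036845]), 'finger_force': 0.0, 'grip_width': 91.56645257497343}
scene drip_tray [(array([242., 187.]), 0.77)]
scene button_1 [(array([190., 176.]), 0.59), (array([160., 184.]), 0.39)]
scene spare_tray [(array([397., 280.]), 0.82)]
56.48253519982694 276.6379713320943 207.8363794370722 [[-0.698, 0.43, -0.572, 951.85], [0.716, 0.406, -0.568, 294.21], [-0.012, -0.806, -0.591, 456.318], [0.0, 0.0, 0.0, 1.0]]
top drip_tray [(array([348., 218.]), 0.9)]
top button_1 [(array([333., 218.]), 0.56), (array([436., 179.]), 0.55), (array([360., 220.]), 0.46)]
top spare_tray [(array([155., 203.]), 0.94)]
46.37366829097956 285.31001306898116 210.3701412564979 [[0.019, -0.99, 0.142, 436.681], [-1.0, -0.021, -0.01, -82.873], [0.013, -0.142, -0.99, 896.591], [0.0, 0.0, 0.0, 1.0]]
```

View pics/scene0.png

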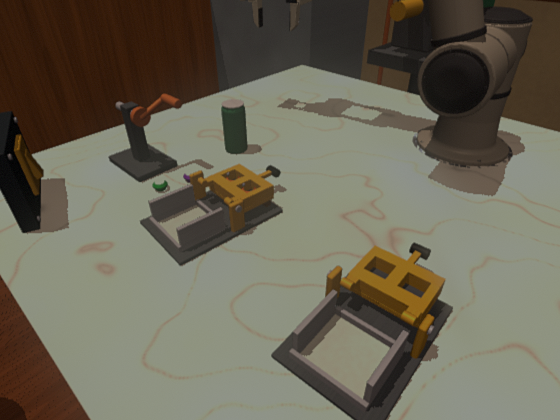

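View pics/top0.png

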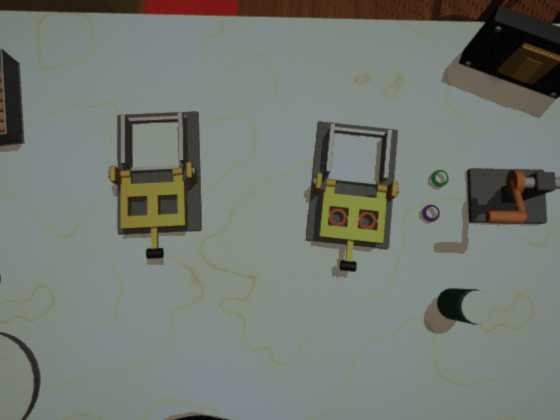

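The top view shows the loaded tray on the right, with copper discs at (338,216) and (368,220) and its handle at (348,266). The empty tray is on the left, with its handle at (154,253).

```bash
cat > h.py <<'E'
import numpy as np
def ray(p,uv,z):
    f=210/np.tan(np.radians(p["fov_y"]/2)); T=p["T"]
    d=T[:3,:3]@np.array([(uv[0]-p["cx"])/f,(uv[1]-p["cy"])/f,1]); o=T[:3,3]
    return o+d*(z-o[2])/d[2]
def proj(p,X):
    f=210/np.tan(np.radians(p["fov_y"]/2)); T=p["T"]
    c=T[:3,:3].T@(np.asarray(X)-T[:3,3]); return np.array([p["cx"]+f*c[0]/c[2],p["cy"]+f*c[1]/c[2]])
E
python3 - <<'E'
import pickle,cv2,numpy as np
from h import *
s,t=pickle.load(open("ims.pkl","rb"))
fr=t["frame"]; m=(fr.max(2)<60).astype(np.uint8); m[:255]=0;m[280:]=0;m[:,:335]=0;m[:,365:]=0
n,l,st,c=cv2.connectedComponentsWithStats(m); k=1+np.argmax(st[1:,4]); print(st[k],c[k])
h=ray(t,c[k],45); print("handle",h)
mu=cv2.minAreaRect(np.argwhere(l==k)[:,::-1].astype(np.float32)); print(mu)
for uv in [(338,216),(368,220)]: print("btn",ray(t,uv,50))
a,b=ray(t,(319,181),58),ray(t,(392,188),58); print("hinge",a,b,(a+b)/2)
# overlays
big=[cv2.resize(t["frame"][110:290,290:410,::-1],None,fx=4,fy=4)]
# yaw from hinge-handle
mid=(a+b)/2; d=mid-h; print("yaw",np.arctan2(d[1],d[0]), np.arctan2(-(b-a)[0]*-1,-(b-a)[1]), np.linalg.norm(d[:2]))
# fit via brass block colour mask in both views
hsv=cv2.cvtColor(fr,cv2.COLOR_RGB2HSV)
for y in (240,243,247,252,266): print(fr[y,330:390:6].tolist() if y<245 else '')
cv2.imwrite("pics/crop.png",cv2.resize(fr[110:280,295:410,::-1],None,fx=3.5,fy=3.5,interpolation=cv2.INTER_CUBIC))
E
```

```text
[340 260  16  11 153] [347.20261438 265.50326797]
handle [ 464.74110539 -200.33753742   45.        ]
((347.5, 265.0), (10.0, 15.0), 90.0)
btn [ 550.11295275 -183.47146338   50.        ]
btn [ 544.16810344 -235.86687531   50.        ]
hinge [ 609.93968807 -149.09509707   58.        ] [ 600.26824163 -276.64347381   58.        ] [ 605.10396485 -212.86928544   58.        ]
yaw -0.08904498735333742 -0.07568089000053096 140.92117307995565
[[34, 35, 33], [38, 37, 35], [38, 34, 28], [100, 87, 39], [61, 57, 23], [100, 102, 45], [121, 128, 57], [128, 135, 59], [131, 137, 62], [69, 68, 58]]
[[95, 88, 74], [58, 53, 46], [46, 43, 37], [126, 127, 57], [41, 43, 32], [33, 33, 31], [35, 36, 32], [35, 28, 16], [54, 48, 26], [65, 64, 59]]
```

View pics/crop.png

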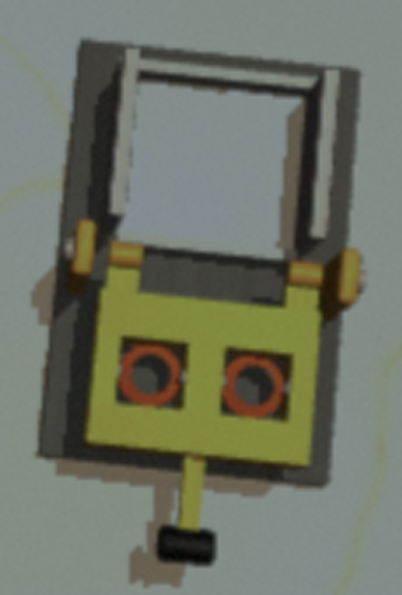

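The crop confirms this: the roller is at about (465,-200), 140 mm from the hinge at (604,-213), and the tray yaw is about -0.09. I'll grip the roller by its end faces with the tool pointing down, then swing it along the arc.

```bash
python3 -m handwheel '0.98 -0.51 0 0 0 0.117 1;0.98 -0.51 0 0 0 0.117 1;0.98 -0.51 0 0 0 0.117 1;0.98 -0.51 0 0 0 0.117 1'
cat >> h.py <<'E'
def rel(o,target):
    from scipy.spatial.transform import Rotation as R
    return R.from_euler("xyz",o["tcp_rot"]).as_matrix().T@(np.asarray(target)-o["tool_pos"])/100
E
python3 - <<'E'
from plant import bot; from h import *
print(rel(bot.get_obs(),[465,-200,110]))
E
```

```text
time: 0.73
tool_pos: [227.3, -425.3, 226.9]
tcp_rot: [-3.14, -0.001, -0.095]
contact_force: [-0.5, 0.2, 1.1]
grip_width: 91.7
finger_force: 0.0
[ 2.15250251 -2.46468306  1.17604495]
```

```bash
python3 -m handwheel '0.72 -0.82 0 0 0 0 1;0.72 -0.82 0 0 0 0 1;0.72 -0.82 0 0 0 0 1;0.72 -0.82 0 0 0 0 1'
python3 -m handwheel '0.72 -0.82 0.2 0 0 0 1;0.72 -0.82 0.2 0 0 0 1;0.72 -0.82 0.2 0 0 0 1;0.72 -0.82 0.2 0 0 0 1'
python3 -m handwheel '0.72 -0.82 0.6 0 0 0 1;0.72 -0.82 0.6 0 0 0 1;0.72 -0.82 0.6 0 0 0 1;0.72 -0.82 0.6 0 0 0 1;0.72 -0.82 0.6 0 0 0 1'
python3 - <<'E'
from plant import bot,viewer; from h import *; import cv2
o=bot.get_obs()
p=viewer.capture("wrist"); cv2.imwrite("pics/w1.png",p["frame"][:,:,::-1])
q=viewer.capture("scene"); cv2.imwrite("pics/s1.png",q["frame"][100:260,140:340,::-1].repeat(3,0).repeat(3,1))
print(np.round(p["T"],3).tolist()); print(proj(p,[465,-200,45]),proj(q,[465,-200,43]))
print(rel(o,[465,-200,25]),o["tool_pos"])
E
```

```text
time: 1.07
tool_pos: [305.8, -350.9, 226.9]
tcp_rot: [-3.141, -0.001, -0.085]
contact_force: [-0.4, 0.1, 0.4]
grip_width: 92.0
finger_force: 0.0
time: 1.4
tool_pos: [384.3, -275.8, 205.8]
tcp_rot: [-3.14, 0.0, -0.085]
contact_force: [-0.3, 0.0, -0.8]
grip_width: 91.7
finger_force: 0.0
time: 1.82
tool_pos: [461.5, -202.8, 145.5]
tcp_rot: [-3.141, 0.002, -0.086]
contact_force: [0.2, -1.0, -0.1]
grip_width: 92.0
finger_force: 0.0
[[-0.086, -0.963, -0.256, 529.826], [-0.996, 0.083, 0.024, -208.085], [-0.002, 0.257, -0.966, 303.576], [0.0, 0.0, 0.0, 1.0]]
[276.10569496 209.89368739] [272.49152766 170.41796781]
[ 0.03564248 -0.03052339  1.20535389] [ 461.46820143 -202.82467432  145.54189423]
```

View pics/w1.png

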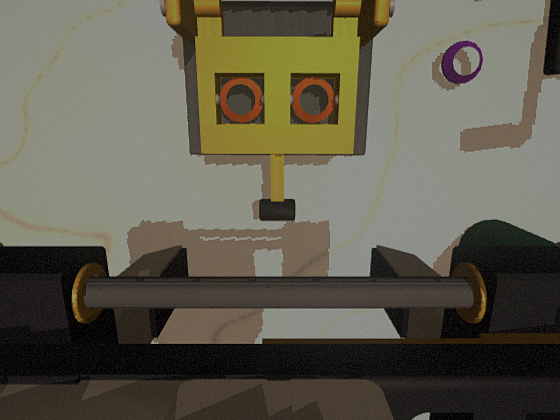

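View pics/s1.png

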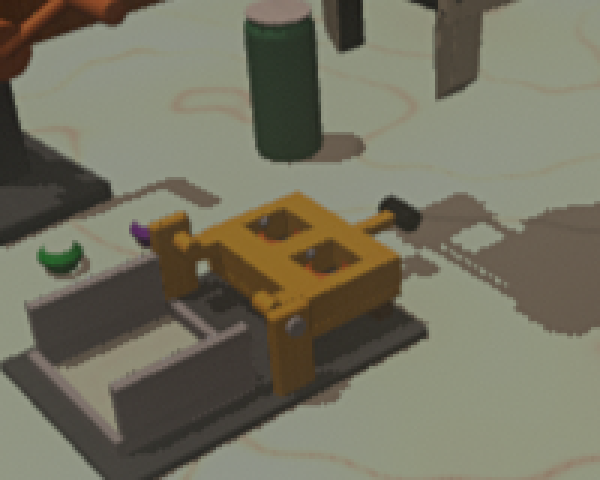

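The wrist view shows the roller at (277,210), against a projected (276,210), and the tray is square to the tool. Before going down I'll check how close the green can is.

Run:
```python
import pickle
from h import *
s,t=pickle.load(open("ims.pkl","rb"))
print(ray(s,(235,151),0),ray(s,(233,104),100),ray(t,(446,306),0),ray(t,(475,307),100))
```

```text
[ 4.11478482e+02 -3.84646644e+02  5.68434189e-14] [ 375.4165034  -422.32833724  100.        ] [ 397.03106327 -385.20783131    0.        ] [ 400.7384703  -398.15549346  100.        ]
```

```bash
python3 -m handwheel '0.035 -0.03 0.3 0 0 0 1;0.035 -0.03 0.6 0 0 0 1;0.035 -0.03 0.9 0 0 0 1;0.035 -0.03 0.9 0 0 0 1'
python3 -m handwheel '0 0 0.15 0 0 0 1;0 0 0.3 0 0 0 1;0 0 0.3 0 0 0 1'
python3 -m handwheel '0 0 0.3 0 0 0 1'
```

```text
time: 2.25
tool_pos: [461.8, -200.7, 53.1]
tcp_rot: [-3.139, 0.007, -0.092]
contact_force: [-1.5, 0.9, -0.2]
grip_width: 91.8
finger_force: 0.0
time: 2.5
tool_pos: [464.2, -201.7, 26.6]
tcp_rot: [-3.141, 0.001, -0.091]
contact_force: [-0.5, -0.0, -0.6]
grip_width: 91.6
finger_force: 0.0
time: 2.58
tool_pos: [468.6, -204.0, 1.8]
tcp_rot: [3.137, -0.009, -0.091]
contact_force: [2.4, -2.4, 0.5]
grip_width: 91.6
finger_force: 0.0
```

I sent one descent row too many, so I'm raising the tool straight away.

```bash
python3 -m handwheel '0 0 -0.3 0 0 0 1;0 0 -0.3 0 0 0 1;0 0 -0.3 0 0 0 1;0 0 -0.3 0 0 0 1'
python3 - <<'E'
from plant import bot; from h import *
o=bot.get_obs(); print(o["tool_pos"],o["contact_force"],rel(o,[465,-200,25]))
E
```

```text
time: 2.92
tool_pos: [465.6, -201.7, 28.4]
tcp_rot: [3.14, -0.002, -0.091]
contact_force: [-0.8, 0.8, 0.0]
grip_width: 92.1
finger_force: 0.0
[ 465.64286429 -201.69736443   28.4395261 ] [-0.77274426  0.75457176  0.04763872] [-0.00801275 -0.01636855  0.03435597]
```

```bash
python3 -m handwheel '0 -0.015 0.03 0 0 0 1;0 -0.015 0.03 0 0 0 1;0 -0.015 0.03 0 0 0 -1;0 -0.015 0.03 0 0 0 -1;0 -0.015 0.03 0 0 0 -1;0 -0.015 0.03 0 0 0 -1;0 -0.015 0.03 0 0 0 -1;0 -0.015 0.03 0 0 0 -1'; python3 -m handwheel '0 0 0 0 0 0 -1;0 0 0 0 0 0 -1;0 0 0 0 0 0 -1;0 0 0 0 0 0 -1'
python3 - <<'E'
import numpy as np
# handle at local (-140,-12): arc displacement in tool x (hinge dir) and up, after theta
for d in range(0,130,8):
    a=np.radians(d); x0,z0=-140,-12
    x=x0*np.cos(a)+z0*np.sin(a); z=-x0*np.sin(a)+z0*np.cos(a)
    print(d,round((x-x0)/100,2),round(-(z-z0)/100,2))
E
```

```text
time: 3.58
tool_pos: [465.3, -199.1, 23.7]
tcp_rot: [3.142, 0.0, -0.09]
contact_force: [0.9, 0.1, -0.6]
grip_width: 56.1
finger_force: 0.0
time: 3.92
tool_pos: [465.3, -200.5, 23.8]
tcp_rot: [3.139, -0.0, -0.089]
contact_force: [-8.6, -22.5, -3.0]
grip_width: 29.8
finger_force: 11.5
0 0.0 -0.0
8 -0.0 -0.2
16 0.02 -0.39
24 0.07 -0.58
32 0.15 -0.76
40 0.25 -0.93
48 0.37 -1.08
56 0.52 -1.21
64 0.68 -1.33
72 0.85 -1.41
80 1.04 -1.48
88 1.23 -1.51
96 1.43 -1.52
104 1.62 -1.51
112 1.81 -1.46
120 2.0 -1.39
128 2.17 -1.3
```

```bash
python3 -m handwheel '0 0.015 0 0 0 0 -1;0 0.015 0 0 0 0 -1;0 0.015 0 0 0 0 -1;0 0.015 0 0 0 0 -1'
```

```text
time: 4.25
tool_pos: [465.1, -201.6, 23.7]
tcp_rot: [3.14, -0.0, -0.09]
contact_force: [-1.8, -6.5, -2.1]
grip_width: 27.7
finger_force: 30.0
```

It has a firm grip at 27.7 mm and 30 N. Starting the swing.

```bash
python3 -m handwheel '0 0 -0.2 0 0 0 -1;0.02 0 -0.39 0 0 0 -1;0.07 0 -0.58 0 0 0 -1;0.15 0 -0.76 0 0 0 -1;0.25 0 -0.93 0 0 0 -1;0.25 0 -0.93 0 0 0 -1;0.25 0 -0.93 0 0 0 -1'
python3 - <<'E'
from plant import viewer; import cv2
q=viewer.capture("scene"); cv2.imwrite("pics/s2.png",q["frame"][60:260,140:340,::-1].repeat(3,0).repeat(3,1))
E
```

```text
time: 4.83
tool_pos: [489.9, -203.9, 117.1]
tcp_rot: [3.139, -0.0, -0.089]
contact_force: [-3.4, -7.1, -0.1]
grip_width: 27.6
finger_force: 30.0
```

View pics/s2.png

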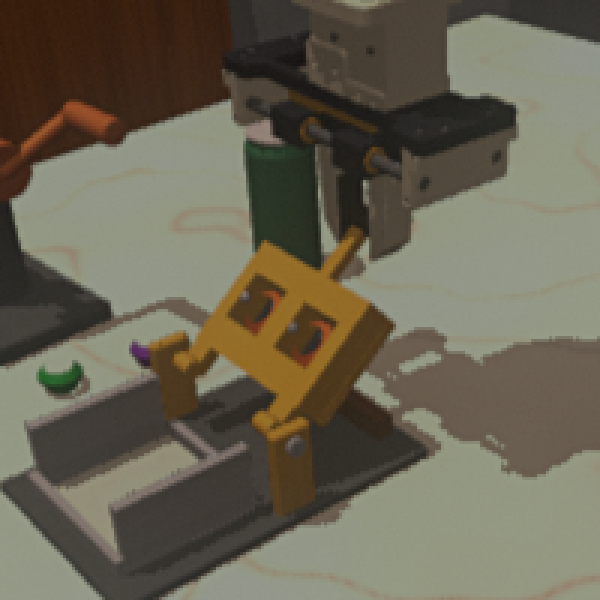

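The tray is at about 40°, both discs are still in and the forces are low. Continuing.

```bash
python3 -m handwheel '0.12 0 -0.15 0 0 0 -1;0.27 0 -0.28 0 0 0 -1;0.43 0 -0.40 0 0 0 -1;0.60 0.005 -0.48 0 0 0 -1;0.79 0.005 -0.55 0 0 0 -1;0.98 0.005 -0.58 0 0 0 -1;0.98 0.005 -0.58 0 0 0 -1'
python3 -m handwheel '0.1 0 -0.01 0 0 0 -1;0.2 0 -0.01 0 0 0 -1;0.39 0 0 0 0 0 -1;0.58 0 0.05 0 0 0 -1;0.7 0 0.09 0 0 0 -1;0.7 0 0.09 0 0 0 -1;0.7 0 0.09 0 0 0 -1'
python3 - <<'E'
from plant import viewer; import cv2
q=viewer.capture("scene"); cv2.imwrite("pics/s3.png",q["frame"][40:260,120:340,::-1].repeat(2,0).repeat(2,1))
E
```

```text
time: 5.47
tool_pos: [590.0, -212.9, 175.6]
tcp_rot: [3.14, -0.003, -0.089]
contact_force: [-4.4, -1.7, 11.2]
grip_width: 27.5
finger_force: 30.0
time: 6.05
tool_pos: [659.2, -219.0, 166.1]
tcp_rot: [3.14, -0.005, -0.089]
contact_force: [2.7, -2.5, 6.0]
grip_width: 27.4
finger_force: 30.0
```

View pics/s3.png

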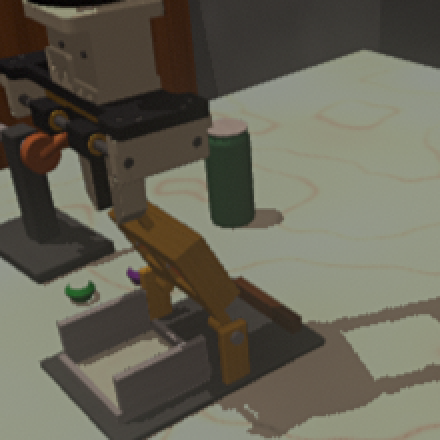

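The tray is at about 118°, gripped, and the gripper is clear of its neighbours. Letting it fall.

```bash
python3 -m handwheel '0 0 0 0 0 0 1;0 0 0 0 0 0 1;0 0 0 0 0 0 1;0 0 0 0 0 0 1;0 0 0 0 0 0 1;0 0 0 0 0 0 1;0 0 0 0 0 0 1;0 0 0 0 0 0 1'; python3 -m handwheel '-0.3 0 -0.3 0 0 0 1;-0.6 0 -0.6 0 0 0 1;-0.9 0 -0.9 0 0 0 1;-0.9 0 -0.9 0 0 0 1;-0.9 0 -0.9 0 0 0 1'
python3 -m handwheel '-0.4 0 0 0 0 0 1;-0.8 0 0 0 0 0 1;-1 0 0 0 0 0 1;-1 0 0 0 0 0 1;-1 0 0 0 0 0 1'
python3 - <<'E'
from plant import viewer; import cv2,numpy as np
q=viewer.capture("scene"); t=viewer.capture("top")
for p in (q,t):
  for n in ("button_1","drip_tray"): print([(np.round(d["centre"]),round(d["score"],2)) for d in viewer.recognise(n,p)])
a=q["frame"][140:260,120:290,::-1].repeat(4,0).repeat(4,1); b=t["frame"][100:280,290:450,::-1].repeat(2,0).repeat(2,1)
cv2.imwrite("pics/s4.png",a); cv2.imwrite("pics/t4.png",b)
E
```

```text
time: 6.77
tool_pos: [657.3, -218.4, 165.7]
tcp_rot: [3.142, 0.0, -0.09]
contact_force: [0.2, -0.1, -0.2]
grip_width: 76.7
finger_force: 0.0
time: 7.18
tool_pos: [567.6, -210.8, 258.9]
tcp_rot: [3.139, -0.005, -0.091]
contact_force: [0.1, 0.1, 0.0]
grip_width: 91.7
finger_force: 0.0
time: 7.6
tool_pos: [468.1, -201.5, 255.2]
tcp_rot: [-3.141, 0.0, -0.09]
contact_force: [0.6, -0.6, 0.4]
grip_width: 91.7
finger_force: 0.0
[]
[(array([186., 200.]), 0.56)]
[]
[(array([358., 149.]), 0.58)]
```

View pics/s4.png

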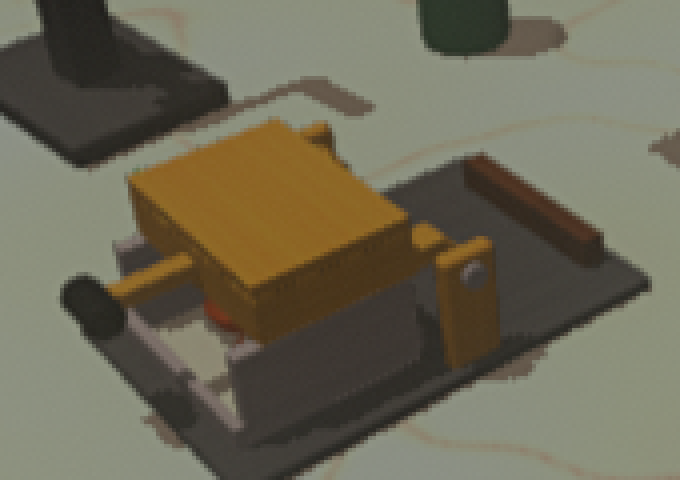

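View pics/t4.png

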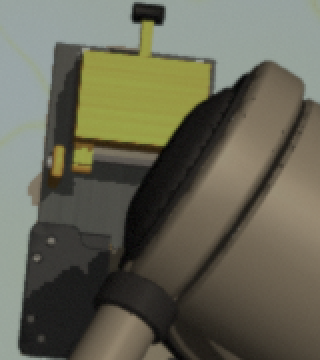

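The tray lies upside down on its rails and copper shows in the pan beneath it, near crop (220,312) and (240,338). I'll check that both discs are down.

Run:
```python
from plant import viewer; import cv2
from h import *
q=viewer.capture("scene"); f=q["frame"].astype(int)
m=((f[...,0]>1.8*f[...,1])&(f[...,0]>50)).astype(np.uint8); m[:205]=0;m[235:]=0;m[:,:160]=0;m[:,200:]=0
n,l,st,c=cv2.connectedComponentsWithStats(m,connectivity=8); print(st[1:],c[1:])
print(*[''.join('#' if v else '.' for v in r[165:195]) for r in m[208:232]],sep='\n')
ux=np.array([.996,-.0899]);uy=np.array([.0899,.996]);H=np.array([604.5,-213.])
for k in range(1,n):
    for z in (10,17,26,55):
        d=ray(q,c[k],z)[:2]-H; print(k,z,d@ux,d@uy)
for s in (26,-26):
    for x in (56.5,72.5):
        P=H+x*ux+s*uy; print(s,x,[proj(q,[*P,z]).round() for z in (8,17,26,60)])
cv2.imwrite("pics/s5.png",cv2.resize(q["frame"][195:250,145:220,::-1],None,fx=8,fy=8,interpolation=cv2.INTER_CUBIC))
```

```text
[[171 215   6   7  18]] [[173.66666667 217.94444444]]
..............................
..............................
..............................
..............................
..............................
..............................
..............................
.......#......................
......###.....................
.......###....................
.......####...................
........####..................
..........##..................
...........#..................
..............................
..............................
..............................
..............................
..............................
..............................
..............................
..............................
..............................
..............................
1 10 74.48876802368609 -33.173997768695486
1 17 78.03135306812156 -24.240736657982538
1 26 82.58610526811012 -12.755115229923161
1 55 97.26252902362876 24.254109371601523
26 56.5 [array([199., 230.]), array([198., 226.]), array([197., 222.]), array([195., 207.])]
26 72.5 [array([191., 234.]), array([190., 230.]), array([190., 226.]), array([187., 210.])]
-26 56.5 [array([184., 217.]), array([183., 213.]), array([183., 209.]), array([180., 194.])]
-26 72.5 [array([177., 220.]), array([176., 216.]), array([175., 212.]), array([172., 197.])]
```

View pics/s5.png

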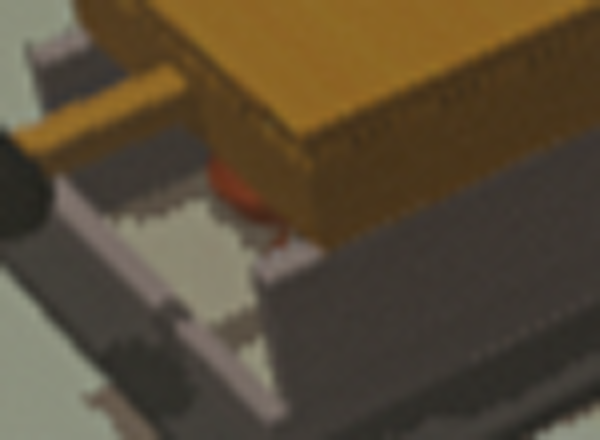

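The -y disc is clearly in the pan, but the rail hides the +y disc from this camera. I'll tilt the wrist camera to look under the tray from the hinge side.

```bash
python3 -m handwheel '0 0 0 0 0.038 0 1;0 0 0 0 0.076 0 1;0 0 0 0 0.114 0 1;0 0 0 0 0.152 0 1;0 0 0 0 0.19 0 1;0 0 0 0 0.228 0 1;0 0 0 0 0.266 0 1;0 0 0 0 0.3 0 1'; python3 -m handwheel '0 0 0 0 0.03 0 1;0 0 0 0 0.06 0 1;0 0 0 0 0.09 0 1;0 0 0 0 0.09 0 1'
python3 - <<'E'
from plant import bot,viewer; from h import *
o=bot.get_obs(); print(o["joint_positions"],rel(o,[500,-204,120]))
p=viewer.capture("wrist"); print(p["T"].round(2)); print(proj(p,[647,-190,17]),proj(p,[642,-243,17]))
E
```

```text
time: 8.62
tool_pos: [469.2, -198.1, 255.1]
tcp_rot: [-3.127, -0.805, -0.087]
contact_force: [0.1, -0.2, -0.6]
grip_width: 91.9
finger_force: 0.0
time: 8.95
tool_pos: [469.6, -197.9, 255.1]
tcp_rot: [-3.119, -1.083, -0.095]
contact_force: [1.1, -0.4, -0.1]
grip_width: 91.7
finger_force: 0.0
[-1.05419419  0.08710794  2.36781733  1.68003478  0.83403289 -0.76456786] [-1.04952493  0.05210343  0.90430765]
[[-7.0000e-02 -6.8000e-01  7.3000e-01  3.6230e+02]
 [-1.0000e+00  6.0000e-02 -5.0000e-02 -1.9060e+02]
 [-1.0000e-02 -7.3000e-01 -6.8000e-01  3.8951e+02]
 [ 0.0000e+00  0.0000e+00  0.0000e+00  1.0000e+00]]
[265.96387626 273.97527815] [305.07976619 274.30801207]
```

```bash
python3 -m handwheel '-0.25 0 0.22 0 0.01 0 1;-0.5 0 0.45 0 0.02 0 1;-0.75 0 0.67 0 0.03 0 1;-1 0 0.9 0 0.04 0 1;-1 0 0.9 0 0.04 0 1;-1 0 0.9 0 0.04 0 1'
python3 - <<'E'
from plant import bot,viewer; from h import *; import cv2
p=viewer.capture("wrist"); print(p["T"].round(2).tolist()); print(proj(p,[647,-190,17]),proj(p,[642,-243,17]))
print([(d["centre"],d["score"]) for d in viewer.recognise("button_1",p)])
f=p["frame"].astype(int); m=((f[...,0]>1.7*f[...,1])&(f[...,0]>45)).astype(np.uint8)
n,l,st,c=cv2.connectedComponentsWithStats(m)
for k in range(1,n):
    if st[k,4]>8: print(st[k],c[k],ray(p,c[k],17))
E
```

```text
time: 9.5
tool_pos: [501.6, -196.3, 114.7]
tcp_rot: [-3.065, -1.192, -0.143]
contact_force: [0.2, 1.1, 1.1]
grip_width: 91.8
finger_force: 0.0
[[-0.07, -0.59, 0.8, 380.06], [-1.0, 0.07, -0.04, -190.3], [-0.03, -0.8, -0.59, 236.4], [0.0, 0.0, 0.0, 1.0]]
[266.04213496 232.79672902] [318.49387312 232.34294905]
[([452.1, 243.0], 0.82), ([311.8, 221.2], 0.67), ([281.3, 221.6], 0.42)]
[266 216  24   9 146] [277.51369863 219.02054795] [ 668.84721792 -203.22405539   17.        ]
[301 216  28  12 247] [314.53846154 220.4534413 ] [ 661.99780199 -242.12111305   17.        ]
[225 331 141  13 986] [286.01825558 335.5851927 ] [ 526.9558196  -199.70374156   17.        ]
```

Both discs (277,219) and (314,220) lie on rays that pass under the rim, and at pan height they fall inside the pan. I'll back off and hand in.

```bash
python3 -m handwheel '0.25 0 -0.22 0 0 0 1;0.5 0 -0.45 0 0 0 1;0.75 0 -0.67 0 0 0 1;1 0 -0.9 0 0 0 1;1 0 -0.9 0 0 0 1;1 0 -0.9 0 0 0 1'
python3 - <<'E'
from plant import bot
print(bot.close_job())
E
```

```text
time: 10.1
tool_pos: [452.9, -196.0, 255.5]
tcp_rot: [3.137, -1.211, -0.071]
contact_force: [0.4, 0.9, -0.1]
grip_width: 91.9
finger_force: 0.0
the job is handed in; nothing more can be done
None
```

I swung the loaded tray to about 118° and let it fall; it lies upside down on its rails with both copper buttons in the pan, the spare tray was not touched, and I handed the job in at about 10 s (no verdict came back).

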